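# Swing a comb frame over in its uncapping stand

## Task

The right-hand face of the comb is uncapped and the left-hand one comes next: push the frame's top bar with your fingertips so that frame and cradle swing together up past upright and come to lean fully on the right-hand rest. The comb is brittle, so ease it all the way down instead of letting it drop, do not squeeze it or lift it out of the cradle, and leave the carton, fork, jar and queen cage where they are.

Things in the scene. Friction and masses are not known exactly. Their poses are not given: they have to be found in the camera images.
- stand: fixed aluminium and steel uncapping stand: a drip tray 170 x 274 x 16 mm with an upright cheek plate 90 mm tall at each end. Origin: centre of the tray's underside, on the worktop. Its y axis runs along the hinge, away from the robot, 78 mm above the origin. Its x axis is level and points to the right, to the rest where the frame must end.
- cradle (a joint): swing of the steel cradle hinged between the cheeks, rad: 0 leaning 0.61 rad (35 degrees) to the left on its left rest, 0.61 upright, 1.22 leaning 0.61 rad to the right on its right rest; the rests stop it there. The hinge is a plain pivot with little friction: it stays put only within about 0.1 rad of upright and beyond that falls to the rest by its own weight, faster than is good for the comb.
- cradle_seat (a point): middle of the cradle's bottom rail, upper face, 52 mm below the hinge line; moves with the cradle, z along its channels (up when upright), y along the hinge.
- comb_frame: small wooden hive frame with built comb, about 0.45 kg, loose in the cradle's end channels (2 mm play), held by its weight. 160 mm tall, 25 mm thick (x), 224 mm long (y). Origin: centre of the underside, on cradle_seat; z up to the top bar, x the way it swings (right).
- top_bar (a point): middle of the top bar's upper face, 108 mm above the hinge line when upright. The wooden top bar is 250 mm long with a lug at each end, 25 mm wide, 10 mm thick; the comb below it is 22 mm thick. It can be pushed anywhere along its length; keep to the end nearer the robot, as a fixed shelf hangs about 0.5 m over the back of the worktop.
- fork: uncapping fork, 60 x 205 x 22 mm, lying to the right of the carton; origin centre of its underside.
- jar: small honey jar with black lid, 62 mm across, 71 mm tall, standing to the left of the stand; origin centre of its underside.
- queen_cage: white slotted queen cage, 22 x 62 x 16 mm, lying to the left of the stand; origin centre of its underside.
- carton: plain white carton, 69 x 140 x 86 mm, standing just to the right of the stand; origin centre of its underside.

How it is judged:
By the outcome, as a careful person would: the job done as asked, in the order asked, and still so for the second after the job is handed in, with the robot touching nothing.
It also fails if it takes over 42 s, if anything falls off the work surface, if the arm or the gripper's body presses on something with over 40 N, if the wrist force passes 120 N, or if a joint passes its speed limit or range.

## Robot

A 6-joint arm with a two-finger parallel gripper is mounted at the origin on a cart in front of the work surface, level with it; the furniture and walls round the work are solid. World frame = base frame: x ahead of the robot, y to its left, z up, the work surface at z = 0. Lengths are in m, angles in rad, forces in N, time in s.
With the tool pointing down it reaches from about 0.25 to 0.725 m from the base axis. Payload 4 kg.
Tool frame: the origin (TCP) lies midway between the tips of the shut fingers; the grasp point (between the pads) lies 19 mm behind it; z points along the fingers, y is the line along which they close (so a half turn about z gives the same grasp; the last joint's range is limited). The gripper opens to 85 mm and grips with 20 to 120 N. Pads are 22 mm wide; open, the fingers measure 114 mm over their backs; the gripper's body (76 mm by 85 mm) begins 54 mm behind the grasp point. The pads swing forward as they close: fully open they stand 13 mm farther back than shut.
Start: joints at [-1.199, 0.241, 0.005, 1.335, 0, 1.571], TCP at [0.182, -0.466, 0.231] pointing down, gripper open.
Joint ranges: [-2.72, 2.72], [-1.05, 1.87], [-1.09, 1.28], [-1.99, 2.15], [-1.42, 1.44], [-3.14, 3.14]. Speed limits (rad/s): [2.79, 2.79, 3.14, 3.14, 3.14, 3.14].

## Interface

Orientations are given as a unit quaternion [x, y, z, w].
In Python, from workcell import monitor, vision, job gives the robot as it stands.
- The arm moves only by the tool move_arm, never from a script. Its argument "moves" is a list that holds one entry, the list of rows, each a list of 5 numbers: the shift along the world's x, y, z in m, then the turn about the world's z in degrees, then the opening in per cent of the stroke, from 0 (shut) to 100 (fully open). In form: [[[x, y, z, turn, gripper], ...]]. A call has 1 to 5 rows; each row is the pose to reach, as a shift and turn from the pose commanded when the call began; what a row does not reach only later rows make up. A row lasts 1/8 s, in which the tool goes at most 62.5 mm and 10.7 degrees, less where a joint would pass 70% of its speed; a pose out of reach is approached as far as the arm can. A call with a gripper value outside its range is refused whole. The fingers move at their own pace and stop on an object; the grip force is fixed at half the most. Time passes only in rows, so rows that repeat a pose let the fingers close. It gives the time, the measured TCP pose, the force, the opening and the grip force at its end, in the units of the state.
- monitor.get_obs(): the state, without advancing time (a new reading comes with each control period).
- vision.camera(name): name is "scene" or "top" or "wrist"; returns a dict with "color" (480x640x3 uint8, red, green, blue), "camera_matrix" (3x3 intrinsics, pixels), "k1" (the pictures are not rectified: a ray, as slopes to the right and down, at radius r is drawn at 1 + k1 r^2 times it, then the intrinsics apply), "eye" and "attitude" of the camera in the world; the wrist camera has in their place "hand_eye" (4x4, takes a point from camera to tool coordinates, whose origin is the TCP and whose axes are the flange's). Camera axes: x right, y up, looking along -z (the intrinsics and any distortion apply to the point x, -y, -z); pixel columns grow to the right and rows downward; lengths in m; the calibration is good to about 2 mm. A picture is of the moment at which its call begins: read the wrist's pose just before it. There is no depth.
- job.job_done(): hands the job in; it is judged then, once.
The state is a dict: "clock": time; "joint_pos": joint angles; "joint_vel": joint speeds; "tau": joint torques, N m; "eef_pos": TCP position; "tool_rot": TCP orientation; "ft_force": force on the tool from outside, world axes, zero at the start; "ft_torque": the same for the moment, N m; "grip_width": finger opening in m; "grasp_force": force on a finger pad.
Only numpy, scipy, OpenCV 4.12 (cv2) and the standard library are available. Lean on these libraries where they do the work, as an engineer would, in place of code of your own. Each camera call takes 0.05 s, during which the arm holds its last target. There are 200 camera calls.

## Working session

There is one attempt and no reset: what is moved stays moved. The work goes in short steps, Python scripts to look and compute and a tool call to move; the robot and the scene stay as the last step left them, time stands still between calls to the robot, and variables do not carry over. Pictures are saved under pics/ and viewed, at most 10 in all, crops included, and the job is handed in when it is done.

Besides the shell and the picture viewer there is one more tool, called after ">>>" as a command line: name --argument value ..., lists and objects as JSON in quotes. move_arm: Moves the arm, as the interface text tells. Its arguments: {"type":"object","properties":{"moves":{"type":"array","items":{"type":"array","items":{"type":"array","items":{"type":"number"}}}}},"required":["moves"]}

```bash
mkdir -p pics
cat > h.py <<'E'
import numpy as np, cv2
from workcell import monitor, vision, job
E
python3 - <<'E'
from h import *
for n in("scene","top"):
    c=vision.camera(n); cv2.imwrite(f"pics/{n}0.png",c["color"][:,:,::-1])
    print(n,c["camera_matrix"],c["k1"],c["eye"],c["attitude"])
o=monitor.get_obs();print({k:np.round(v,3) for k,v in o.items()})
E
```

```text
scene [[472.46408256   0.         314.60289334]
 [  0.         472.46408256 227.92187703]
 [  0.           0.           1.        ]] -0.02482232164246364 [-0.1782945   0.61218013  0.54819906] [-0.22889314  0.4755778   0.76001923 -0.37921558]
top [[476.7223213    0.         320.38865292]
 [  0.         476.7223213  244.02239175]
 [  0.           0.           1.        ]] 0.013381964677886805 [0.42404604 0.07602006 1.05370401] [-0.02855137  0.0394865   0.70682127 -0.70571193]
{'clock': np.float64(0.1), 'joint_pos': array([-1.199,  0.241,  0.004,  1.335, -0.   ,  1.571]), 'joint_vel': array([ 0.   , -0.001,  0.004,  0.   , -0.001,  0.   ]), 'tau': array([ 1.0000e-03, -3.7314e+01,  2.5301e+01,  1.1000e-02, -0.0000e+00,
       -0.0000e+00]), 'eef_pos': array([ 0.181, -0.465,  0.23 ]), 'tool_rot': array([ 0.983,  0.185, -0.   , -0.001]), 'ft_force': array([ 0.533, -0.096, -0.39 ]), 'ft_torque': array([ 0.017, -0.027, -0.03 ]), 'grasp_force': np.float64(0.0), 'grip_width': np.float64(0.085)}
```

View pics/scene0.png

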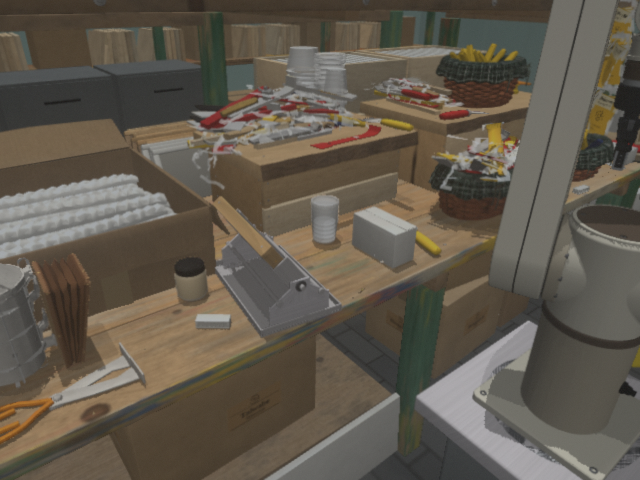

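View pics/top0.png

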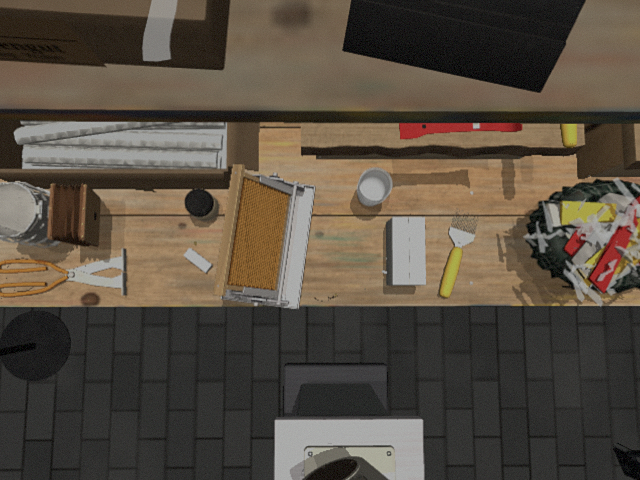

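The scene view shows the stand with the frame leaning left (bar around 250,230), jar at (190,280), cage at (212,321) and carton at (384,235). In the top view the bar runs from about (238,165) to (220,293), and the tray's right edge from (314,186) to (297,307).

```bash
cat >> h.py <<'E'
from scipy.spatial.transform import Rotation as R
def ray(c,px):
    K=c["camera_matrix"]; d=(np.array(px,float)-K[:2,2])/K[0,0]
    u=d.copy()
    for _ in range(8): u=d/(1+c["k1"]*(u@u))
    return np.array(c["eye"]),R.from_quat(c["attitude"]).apply([u[0],-u[1],-1])
def onz(c,px,z):
    e,d=ray(c,px); return e+d*(z-e[2])/d[2]
E
python3 - <<'E'
from h import *
c=vision.camera("top")
im=c["color"][:,:,::-1]
cv2.imwrite("pics/top1.png",cv2.resize(im[155:315,200:330],None,fx=3.7,fy=3.7,interpolation=cv2.INTER_CUBIC))
for n,p,z in [("trayR far",(314,186),.016),("trayR near",(297,307),.016),("bar far",(238,165),.166),("bar near",(220,293),.166),("carton near",(405,285),.086),("cartL",(389,250),.086),("jar",(201,204),.071),("cage",(198,260),.016)]:
    print(n,onz(c,p,z).round(3))
E
```

```text
trayR far [0.653 0.074 0.016]
trayR near [0.388 0.111 0.016]
bar far [0.66  0.218 0.166]
bar near [0.419 0.248 0.166]
carton near [ 0.434 -0.11   0.086]
cartL [ 0.505 -0.079  0.086]
jar [0.603 0.309 0.071]
cage [0.49  0.325 0.016]
```

View pics/top1.png

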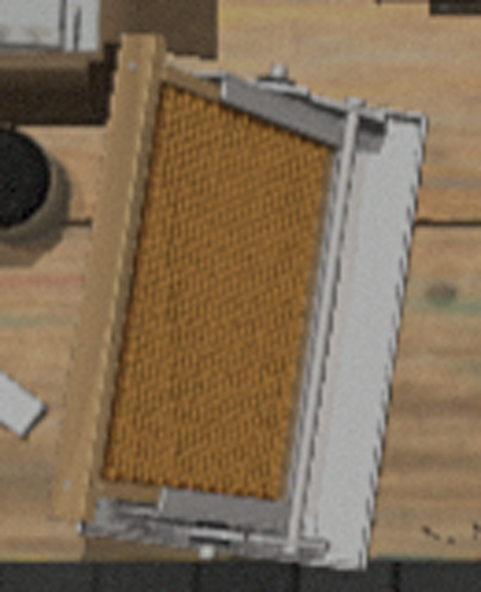

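The crop shows the hinge pins at (275.4,174.5) and (256,304.2) in full-image pixels, with the bar well clear of its neighbours. I'll straddle the bar with the fingers: the left one pushes, then the right one eases it down.

```bash
python3 - <<'E'
from h import *
c=vision.camera("top")
s=lambda x,y:(200+x/3.7,155+y/3.7)
P={"pinF":onz(c,s(279,72),.078),"pinN":onz(c,s(207,552),.078),"trF":onz(c,s(425,118),.016),"trN":onz(c,s(365,568),.016),
"barFL":onz(c,s(122,37),.159),"barNL":onz(c,s(53,517),.159)}
for k,v in P.items(): print(k,v.round(4))
def ang(a,b): d=b-a; return np.degrees(np.arctan2(d[1],d[0])),np.linalg.norm(d)
print(ang(P["pinN"],P["pinF"]),ang(P["trN"],P["trF"]),ang(P["barNL"],P["barFL"]))
E
cat >> h.py <<'E'
def setup(H,yaw):
    y=np.array([np.cos(yaw),np.sin(yaw)]); x=np.array([y[1],-y[0]])
    return np.array(H[:2]),x,y
def T(H,yaw,lean,along,dx=0,up=.108):
    "world xyz of bar point; lean + right"
    o,x,y=setup(H,yaw); a=up*np.sin(lean)+dx*np.cos(lean); z=.078+up*np.cos(lean)-dx*np.sin(lean)
    return np.r_[o+x*a+y*along,z]
E
```

```text
pinF [0.6638 0.1541 0.078 ]
pinN [0.3959 0.1917 0.078 ]
trF [0.6512 0.0718 0.016 ]
trN [0.3845 0.1071 0.016 ]
barFL [0.6622 0.2286 0.159 ]
barNL [0.4159 0.2595 0.159 ]
(np.float64(-7.981368362598287), np.float64(0.27058959679403705)) (np.float64(-7.538946477999726), np.float64(0.26899592873420614)) (np.float64(-7.132463719212387), np.float64(0.24816771968027684))
```

>>> move_arm --moves '[[[0.02, 0.05, 0.01, -6, 71], [0.04, 0.1, 0.02, -12, 71], [0.06, 0.15, 0.03, -18, 71], [0.085, 0.205, 0.03, -24, 71], [0.11, 0.26, 0.03, -28.8, 71]]]'

```text
clock: 0.82
eef_pos: [0.2921, -0.2043, 0.2615]
tool_rot: [0.998, -0.067, 0.001, 0.0]
ft_force: [0.7, -0.4, 0.1]
grip_width: 0.0609
grasp_force: 0.0
```

>>> move_arm --moves '[[[0.022, 0.055, 0, 0, 71], [0.044, 0.11, 0, 0, 71], [0.066, 0.165, 0, 0, 71], [0.088, 0.22, 0, 0, 71], [0.11, 0.27, 0, 0, 71]]]'

```text
clock: 1.45
eef_pos: [0.3902, -0.016, 0.2612]
tool_rot: [0.999, -0.036, 0.0, -0.021]
ft_force: [0.3, -0.6, -0.1]
grip_width: 0.0604
grasp_force: 0.0
```

>>> move_arm --moves '[[[0.02, 0.05, 0, 0, 71], [0.04, 0.1, 0, 0, 71], [0.06, 0.14, 0, 0, 71], [0.066, 0.167, 0, 0, 71], [0.066, 0.167, 0, 0, 71]]]'

```text
clock: 2.08
eef_pos: [0.4511, 0.0281, 0.2612]
tool_rot: [0.999, 0.001, -0.002, -0.045]
ft_force: [-0.4, 0.2, -0.2]
grip_width: 0.0606
grasp_force: 0.0
```

Run:
```python
from h import *
o=monitor.get_obs();print({k:np.round(v,3) for k,v in o.items()})
r=R.from_quat(o["tool_rot"]).as_matrix();print(r.round(3))
```

```text
{'clock': np.float64(2.075), 'joint_pos': array([ 2.000e-03,  1.350e-01, -5.100e-02,  1.388e+00,  9.000e-02,
        3.141e+00]), 'joint_vel': array([ 0.026,  0.067,  0.079,  0.018,  0.011, -0.   ]), 'tau': array([ -0.039, -32.269,  25.454,  -0.064,   0.292,   0.   ]), 'eef_pos': array([0.451, 0.028, 0.261]), 'tool_rot': array([ 0.999,  0.001, -0.002, -0.045]), 'ft_force': array([-0.395,  0.244, -0.215]), 'ft_torque': array([-0.06 ,  0.034, -0.06 ]), 'grasp_force': np.float64(0.0), 'grip_width': np.float64(0.061)}
[[ 1.     0.002 -0.004]
 [ 0.003 -0.996  0.09 ]
 [-0.004 -0.09  -0.996]]
```

The last joint is at its limit, so I'll use the equivalent half turn.

>>> move_arm --moves '[[[0, 0, 0, 10, 71], [0, 0, 0, 20, 71], [0, 0, 0, 30, 71], [0, 0, 0, 40, 71], [0, 0, 0, 50, 71]]]'

```text
clock: 2.7
eef_pos: [0.4506, 0.0279, 0.2616]
tool_rot: [0.904, 0.426, -0.021, -0.04]
ft_force: [-0.2, 0.2, 0.5]
grip_width: 0.0607
grasp_force: 0.0
```

>>> move_arm --moves '[[[0, 0, 0, 10, 71], [0, 0, 0, 20, 71], [0, 0, 0, 30, 71], [0, 0, 0, 40, 71], [0, 0, 0, 50, 71]]]'

```text
clock: 3.32
eef_pos: [0.4506, 0.028, 0.2616]
tool_rot: [0.639, 0.768, -0.036, -0.028]
ft_force: [-0.1, 0.1, 0.5]
grip_width: 0.0607
grasp_force: 0.0
```

>>> move_arm --moves '[[[0, 0, 0, 10, 71], [0, 0, 0, 20, 71], [0, 0, 0, 30, 71], [0, 0, 0, 40, 71], [0, 0, 0, 50, 71]]]'

```text
clock: 3.95
eef_pos: [0.4505, 0.028, 0.2616]
tool_rot: [0.255, 0.966, -0.044, -0.01]
ft_force: [0.6, -1.1, 0.3]
grip_width: 0.0607
grasp_force: 0.0
```

Run:
```python
from h import *
o=monitor.get_obs();print(o["joint_pos"].round(3),o["eef_pos"].round(4))
r=R.from_quat(o["tool_rot"]).as_matrix();print(r.round(3),np.degrees(np.arctan2(r[1,1],r[0,1])))
```

```text
[ 0.112  0.173 -0.006  1.443 -0.075  0.63 ] [0.4505 0.028  0.2616]
[[-0.87   0.491 -0.042]
 [ 0.493  0.867 -0.08 ]
 [-0.003 -0.09  -0.996]] 60.46479805811434
```

>>> move_arm --moves '[[[0.003, 0.04, 0, 5, 71], [0.007, 0.09, 0, 12, 71], [0.012, 0.14, 0, 18, 71], [0.016, 0.19, 0, 22, 71], [0.016, 0.204, 0, 22, 71]]]'

```text
clock: 4.58
eef_pos: [0.4665, 0.2345, 0.2611]
tool_rot: [0.067, 0.997, -0.045, -0.002]
ft_force: [0.5, -0.5, -0.8]
grip_width: 0.0607
grasp_force: 0.0
```

Run:
```python
from h import *
o=monitor.get_obs();print(o["joint_pos"].round(3),o["eef_pos"].round(4))
r=R.from_quat(o["tool_rot"]).as_matrix();print(r.round(3),np.degrees(np.arctan2(r[1,1],r[0,1])))
c=vision.camera("wrist");cv2.imwrite("pics/w0.png",c["color"][:,:,::-1]);print(c["hand_eye"])
c=vision.camera("scene");cv2.imwrite("pics/s1.png",cv2.resize(c["color"][130:370,140:460,::-1],None,fx=2,fy=2))
```

```text
[ 0.509  0.317  0.182  1.488 -0.074  0.644] [0.4665 0.2345 0.2611]
[[-0.991  0.133 -0.009]
 [ 0.133  0.987 -0.089]
 [-0.003 -0.09  -0.996]] 82.329453333599
[[ 1.89889367e-04  9.63250229e-01  2.68605584e-01  6.77669818e-02]
 [ 9.99999677e-01  2.67176574e-05 -8.02757305e-04  6.19963856e-04]
 [-7.80432670e-04  2.68605650e-01 -9.63249913e-01 -1.41909060e-01]
 [ 0.00000000e+00  0.00000000e+00  0.00000000e+00  1.00000000e+00]]
```

View pics/w0.png

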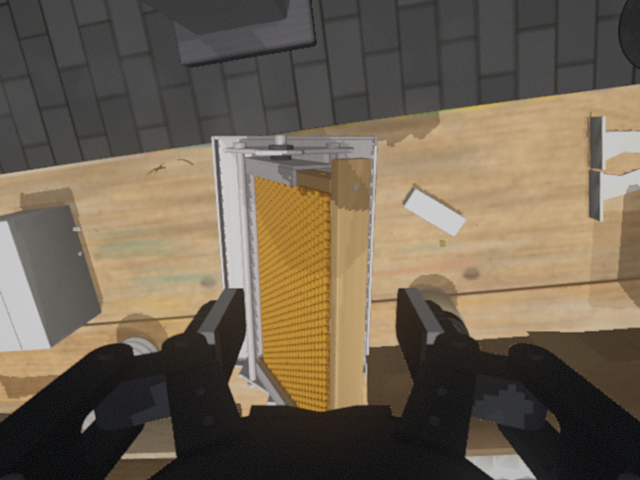

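View pics/s1.png

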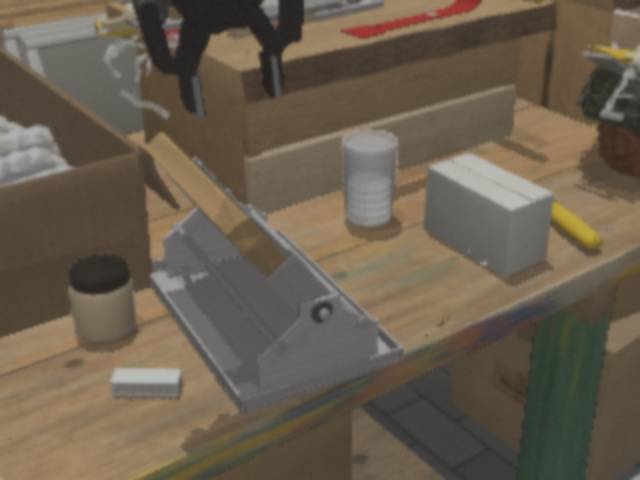

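The wrist view shows the bar (columns 330–368) between the open pads (inner edges 245 and 398), with clearance on both sides. Going down.

>>> move_arm --moves '[[[0, 0, -0.04, 0, 71], [0, 0, -0.08, 0, 71], [0, 0, -0.105, 0, 71], [0, 0, -0.119, 0, 71], [0, 0, -0.119, 0, 71]]]'

```text
clock: 5.3
eef_pos: [0.4664, 0.2309, 0.1421]
tool_rot: [0.069, 0.997, -0.046, -0.002]
ft_force: [0.2, 0.1, 0.4]
grip_width: 0.0607
grasp_force: 0.0
```

```bash
cat >> h.py <<'E'
H=(.530,.1729); YAW=np.radians(-7.5)
def st(p):
    o,x,y=setup(H,YAW); d=np.array(p[:2])-o; return np.r_[d@x,d@y,p[2]]*1000
E
python3 - <<'E'
from h import *
o=monitor.get_obs();print(o["eef_pos"].round(4),st(o["eef_pos"]).round(1))
# left top corner path (mm, stand), right top corner path
for d in range(-35,36,5):
    a=np.radians(d); l=T(H,YAW,a,0,-.0125); r=T(H,YAW,a,0,.0125)
    print(d,"L",st(l)[[0,2]].round(1),"R",st(r)[[0,2]].round(1))
c=vision.camera("wrist");cv2.imwrite("pics/w1.png",c["color"][:,:,::-1])
E
```

```text
[0.4664 0.2309 0.1421] [-49.2 -70.6 142.1]
-35 L [-72.2 159.3] R [-51.7 173.6]
-30 L [-64.8 165.3] R [-43.2 177.8]
-25 L [-57.  170.6] R [-34.3 181.2]
-20 L [-48.7 175.2] R [-25.2 183.8]
-15 L [-40.  179.1] R [-15.9 185.6]
-10 L [-31.1 182.2] R [ -6.4 186.5]
-5 L [-21.9 184.5] R [  3.  186.7]
0 L [-12.5 186. ] R [ 12.5 186. ]
5 L [ -3.  186.7] R [ 21.9 184.5]
10 L [  6.4 186.5] R [ 31.1 182.2]
15 L [ 15.9 185.6] R [ 40.  179.1]
20 L [ 25.2 183.8] R [ 48.7 175.2]
25 L [ 34.3 181.2] R [ 57.  170.6]
30 L [ 43.2 177.8] R [ 64.8 165.3]
35 L [ 51.7 173.6] R [ 72.2 159.3]
```

View pics/w1.png

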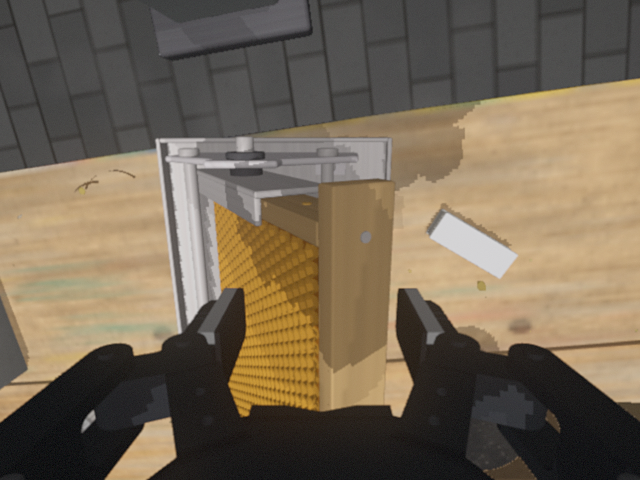

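Only a few mm separate the left finger (edge about 398) from the bar (about 390). Starting the push.

>>> move_arm --moves '[[[-0.0005, -0.004, 0, 0, 71], [-0.001, -0.008, 0, 0, 71], [-0.0015, -0.012, 0.003, 0, 71], [-0.002, -0.016, 0.006, 0, 71], [-0.002, -0.016, 0.006, 0, 71]]]'

```text
clock: 5.98
eef_pos: [0.4649, 0.2159, 0.1489]
tool_rot: [0.068, 0.997, -0.045, -0.001]
ft_force: [0.4, 0.8, 0.7]
grip_width: 0.0608
grasp_force: 0.4
```

```bash
cat > s.py <<'E'
from h import *
o=monitor.get_obs();print(st(o["eef_pos"]).round(1),o["ft_force"].round(2),o["grip_width"])
c=vision.camera("scene");import sys
cv2.imwrite(sys.argv[1],cv2.resize(c["color"][150:350,160:360,::-1],None,fx=2.5,fy=2.5))
E
python3 s.py pics/s2.png
```

```text
[-34.1 -70.2 148.9] [0.39 0.77 0.68] 0.0608420387351846
```

View pics/s2.png

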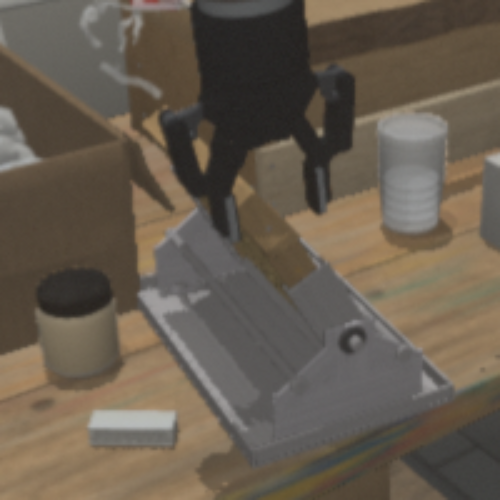

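Contact is confirmed (about 0.8 N, as expected). Continuing along the arc.

>>> move_arm --moves '[[[-0.0005, -0.004, 0.003, 0, 71], [-0.001, -0.008, 0.005, 0, 71], [-0.0015, -0.012, 0.0075, 0, 71], [-0.002, -0.016, 0.01, 0, 71], [-0.0025, -0.019, 0.011, 0, 71]]]'

```text
clock: 6.65
eef_pos: [0.4621, 0.1968, 0.1595]
tool_rot: [0.068, 0.997, -0.045, -0.002]
ft_force: [0.1, 1.4, 0.1]
grip_width: 0.0606
grasp_force: 0.3
```

>>> move_arm --moves '[[[-0.0005, -0.003, 0.001, 0, 71], [-0.001, -0.006, 0.002, 0, 71], [-0.001, -0.009, 0.003, 0, 71], [-0.0015, -0.012, 0.004, 0, 71], [-0.0015, -0.012, 0.004, 0, 71]]]'

```text
clock: 7.28
eef_pos: [0.4607, 0.1849, 0.1635]
tool_rot: [0.068, 0.997, -0.045, -0.002]
ft_force: [-0.0, 0.9, -0.5]
grip_width: 0.0608
grasp_force: 0.2
```

Run:
```python
from h import *
o=monitor.get_obs();print(st(o["eef_pos"]).round(1),o["ft_force"].round(2),o["grip_width"],o["grasp_force"])
c=vision.camera("wrist");cv2.imwrite("pics/w2.png",c["color"][:,:,::-1])
```

```text
[ -2.9 -70.2 163.5] [-0.03  0.86 -0.53] 0.060757500753493635 0.16211516216571908
```

View pics/w2.png

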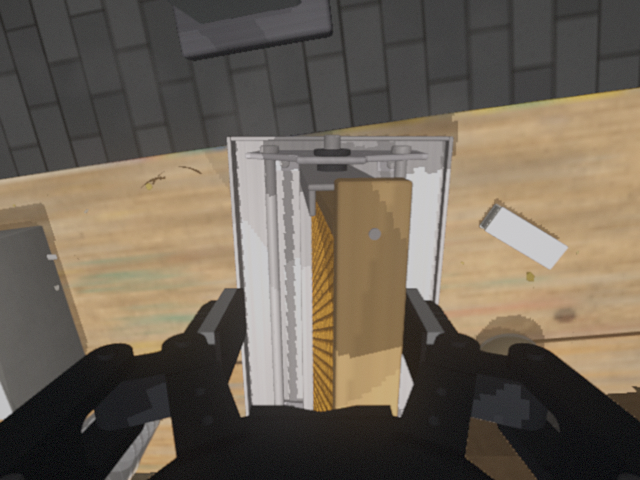

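The bar now leans about 11° to the left and rests on the left pad. I'll narrow the opening slowly, which carries it nearer upright and brings the right finger close.

>>> move_arm --moves '[[[0, 0, 0, 0, 68], [0, 0, 0.001, 0, 65], [0, 0, 0.001, 0, 62], [0, 0, 0.002, 0, 59], [0, 0, 0.002, 0, 56]]]'

```text
clock: 7.95
eef_pos: [0.4608, 0.1852, 0.1655]
tool_rot: [0.068, 0.997, -0.045, -0.002]
ft_force: [-0.2, 0.2, 0.7]
grip_width: 0.0476
grasp_force: 0.1
```

>>> move_arm --moves '[[[0, 0, 0, 0, 53], [0, 0, 0.001, 0, 50], [0, 0, 0.001, 0, 47], [0, 0, 0.002, 0, 44], [0, 0, 0.002, 0, 42]]]'

```text
clock: 8.57
eef_pos: [0.4608, 0.1852, 0.1675]
tool_rot: [0.068, 0.997, -0.045, -0.002]
ft_force: [0.5, 0.1, -0.5]
grip_width: 0.036
grasp_force: 0.0
```

Run:
```python
from h import *
o=monitor.get_obs();print(st(o["eef_pos"]).round(1),o["ft_force"].round(2),o["grip_width"],o["grasp_force"])
c=vision.camera("wrist");cv2.imwrite("pics/w3.png",c["color"][:,:,::-1])
```

```text
[ -3.2 -70.2 167.5] [ 0.45  0.15 -0.54] 0.03604115894813937 0.0
```

View pics/w3.png

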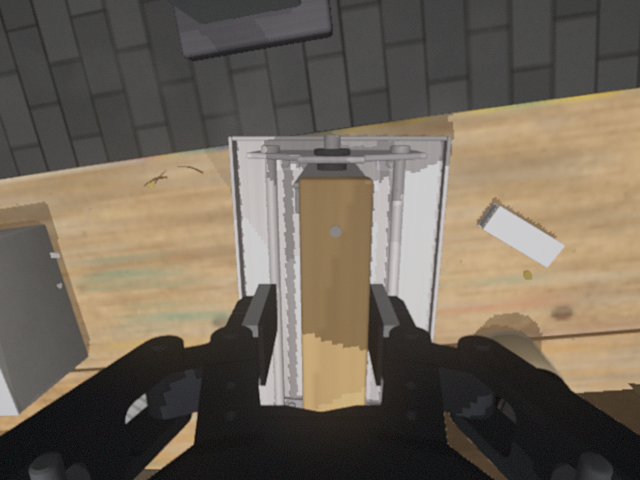

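The bar is almost upright with small gaps at both pads (bar 300–372, pads 275 and 372). I'll cross over slowly with a narrow gap.

>>> move_arm --moves '[[[0, -0.001, 0, 0, 40], [0, -0.003, 0, 0, 39], [-0.0005, -0.005, 0, 0, 39], [-0.001, -0.007, -0.001, 0, 39], [-0.001, -0.009, -0.001, 0, 39]]]'

```text
clock: 9.25
eef_pos: [0.4596, 0.1759, 0.1663]
tool_rot: [0.068, 0.997, -0.045, -0.002]
ft_force: [0.4, 0.3, -0.7]
grip_width: 0.0333
grasp_force: 0.1
```

>>> move_arm --moves '[[[0, -0.002, -0.001, 0, 39], [-0.0005, -0.004, -0.002, 0, 39], [-0.001, -0.006, -0.003, 0, 39], [-0.001, -0.008, -0.004, 0, 39], [-0.001, -0.009, -0.005, 0, 39]]]'

```text
clock: 9.88
eef_pos: [0.4587, 0.167, 0.1614]
tool_rot: [0.068, 0.997, -0.045, -0.002]
ft_force: [0.4, 0.5, 0.0]
grip_width: 0.0332
grasp_force: 0.0
```

```bash
cat > w.py <<'E'
from h import *
o=monitor.get_obs();print(st(o["eef_pos"]).round(1),o["ft_force"].round(2),o["grip_width"].round(4),o["grasp_force"].round(2))
c=vision.camera("wrist");hsv=cv2.cvtColor(c["color"],cv2.COLOR_RGB2HSV)
# bar rows 200-270: brown-wood columns inside the white tray
for r in (200,230,260):
    h=hsv[r]; x=np.where((h[:,1]>70)&(h[:,0]<25)&(np.arange(640)>200)&(np.arange(640)<480))[0]
    print(r,[(g[0],g[-1]) for g in np.split(x,np.where(np.diff(x)>2)[0]+1) if len(g)>4])
E
python3 w.py
```

```text
Traceback (most recent call last):
  File "w.py", line 2, in <module>
    o=monitor.get_obs();print(st(o["eef_pos"]).round(1),o["ft_force"].round(2),o["grip_width"].round(4),o["grasp_force"].round(2))
                                                                               ^^^^^^^^^^^^^^^^^^^^^
AttributeError: 'float' object has no attribute 'round'
```

```bash
sed -i 's/o\["grip_width"\].round(4),o\["grasp_force"\].round(2)/o["grip_width"],o["grasp_force"]/' w.py; python3 w.py
```

```text
[ 15.1 -69.9 161.4] [0.39 0.47 0.04] 0.03323527070839414 0.0
200 [(np.int64(201), np.int64(250)), (np.int64(289), np.int64(379)), (np.int64(474), np.int64(479))]
230 [(np.int64(201), np.int64(252)), (np.int64(290), np.int64(318)), (np.int64(329), np.int64(378)), (np.int64(470), np.int64(479))]
260 [(np.int64(201), np.int64(254)), (np.int64(290), np.int64(377)), (np.int64(467), np.int64(479))]
```

>>> move_arm --moves '[[[0, -0.0015, 0, 0, 39], [-0.0005, -0.003, -0.001, 0, 39], [-0.0005, -0.0045, -0.001, 0, 39], [-0.001, -0.006, -0.002, 0, 39], [-0.001, -0.007, -0.002, 0, 39]]]'

```text
clock: 10.55
eef_pos: [0.4576, 0.16, 0.1593]
tool_rot: [0.068, 0.997, -0.045, -0.002]
ft_force: [0.3, 0.3, 0.5]
grip_width: 0.033
grasp_force: 0.1
```

```bash
python3 w.py
```

```text
[ 22.2 -70.1 159.3] [0.32 0.31 0.47] 0.032981962490928114 0.08226098085287958
200 [(np.int64(201), np.int64(259)), (np.int64(273), np.int64(381))]
230 [(np.int64(201), np.int64(260)), (np.int64(274), np.int64(299)), (np.int64(310), np.int64(394))]
260 [(np.int64(201), np.int64(261)), (np.int64(275), np.int64(393))]
```

The bar has transferred to the right finger at about 13° right. Now I'll ease it down, widening gradually so it isn't squeezed.

>>> move_arm --moves '[[[0, -0.001, -0.001, 0, 42], [-0.0005, -0.002, -0.002, 0, 45], [-0.0005, -0.0035, -0.003, 0, 48], [-0.0005, -0.005, -0.004, 0, 51], [-0.001, -0.006, -0.005, 0, 53]]]'

```text
clock: 11.22
eef_pos: [0.4568, 0.154, 0.1544]
tool_rot: [0.068, 0.997, -0.045, -0.002]
ft_force: [0.8, -0.2, -0.0]
grip_width: 0.0454
grasp_force: 0.3
```

```bash
python3 w.py
```

```text
[ 28.3 -70.1 154.4] [ 0.77 -0.24 -0.03] 0.04535663427688165 0.28101891512051225
200 [(np.int64(201), np.int64(379))]
230 [(np.int64(201), np.int64(279)), (np.int64(289), np.int64(412))]
260 [(np.int64(201), np.int64(410))]
```

>>> move_arm --moves '[[[0, -0.0015, -0.0015, 0, 55], [-0.0005, -0.003, -0.003, 0, 57], [-0.0005, -0.005, -0.005, 0, 59], [-0.001, -0.0065, -0.0065, 0, 61], [-0.001, -0.008, -0.008, 0, 62]]]'

```text
clock: 11.9
eef_pos: [0.4556, 0.1459, 0.1463]
tool_rot: [0.068, 0.997, -0.045, -0.002]
ft_force: [0.3, -0.5, 1.1]
grip_width: 0.0527
grasp_force: 0.7
```

```bash
python3 w.py | head -1
```

```text
[ 36.5 -70.3 146.3] [ 0.28 -0.48  1.08] 0.05272293651718588 0.680224341340363
```

>>> move_arm --moves '[[[0, -0.001, -0.0015, 0, 63], [-0.0005, -0.0025, -0.003, 0, 65], [-0.0005, -0.004, -0.0045, 0, 67], [-0.0005, -0.0055, -0.006, 0, 69], [-0.001, -0.007, -0.0075, 0, 70]]]'

```text
clock: 12.58
eef_pos: [0.4548, 0.1391, 0.1388]
tool_rot: [0.068, 0.997, -0.045, -0.002]
ft_force: [0.0, -1.0, -0.6]
grip_width: 0.0596
grasp_force: 0.3
```

```bash
python3 w.py
```

```text
[ 43.3 -70.1 138.8] [ 0.02 -0.95 -0.63] 0.05958690314666191 0.2879974711686373
200 [(np.int64(201), np.int64(302)), (np.int64(319), np.int64(381))]
230 [(np.int64(201), np.int64(252)), (np.int64(259), np.int64(458))]
260 [(np.int64(201), np.int64(455))]
```

Nearly down and still held with about 1 N. I'll creep on until the rest takes the load.

>>> move_arm --moves '[[[0, -0.001, -0.0005, 0, 70], [0, -0.002, -0.001, 0, 70], [-0.0005, -0.003, -0.0015, 0, 70], [-0.0005, -0.004, -0.0015, 0, 70], [-0.0005, -0.005, -0.0015, 0, 70]]]'

```text
clock: 13.25
eef_pos: [0.4542, 0.1342, 0.1375]
tool_rot: [0.068, 0.997, -0.045, -0.002]
ft_force: [0.4, -0.6, -0.1]
grip_width: 0.0596
grasp_force: 0.0
```

>>> move_arm --moves '[[[0, -0.001, 0, 0, 70], [0, -0.002, 0, 0, 70], [-0.0005, -0.003, 0, 0, 70], [-0.0005, -0.003, 0, 0, 70], [-0.0005, -0.003, 0, 0, 70]]]'

```text
clock: 13.88
eef_pos: [0.4537, 0.1312, 0.1374]
tool_rot: [0.068, 0.997, -0.045, -0.002]
ft_force: [-1.0, -0.4, -0.1]
grip_width: 0.0597
grasp_force: 0.0
```

```bash
python3 w.py
```

```text
[ 51.3 -70.2 137.4] [-1.01 -0.4  -0.11] 0.05965460486158445 0.0
200 [(np.int64(201), np.int64(324)), (np.int64(338), np.int64(401))]
230 [(np.int64(201), np.int64(273)), (np.int64(278), np.int64(473))]
260 [(np.int64(201), np.int64(469))]
```

The rest has taken the load: the grasp force is zero and the bar stays put as the tool moves on. Backing out straight up.

>>> move_arm --moves '[[[0, 0, 0.015, 0, 70], [0, 0, 0.035, 0, 70], [0, 0, 0.065, 0, 70], [0, 0, 0.1, 0, 70], [0, 0, 0.12, 0, 70]]]'

```text
clock: 14.55
eef_pos: [0.4545, 0.1315, 0.2606]
tool_rot: [0.068, 0.997, -0.044, 0.0]
ft_force: [-0.6, 0.8, -0.9]
grip_width: 0.06
grasp_force: 0.0
```

>>> move_arm --moves '[[[0, -0.05, 0, 0, 70], [0, -0.1, 0, 0, 70], [0, -0.15, 0, 0, 70], [0, -0.2, 0, 0, 70], [0, -0.2, 0, 0, 70]]]'

```text
clock: 15.18
eef_pos: [0.4536, -0.0716, 0.2586]
tool_rot: [0.071, 0.996, -0.045, -0.001]
ft_force: [0.1, 0.1, 0.4]
grip_width: 0.0597
grasp_force: 0.0
```

Run:
```python
from h import *
a=vision.camera("top")["color"][140:320,170:480,::-1];b=vision.camera("scene")["color"][150:350,160:470,::-1]
cv2.imwrite("pics/end.png",cv2.resize(np.vstack([a,b]),None,fx=1.57,fy=1.57))
```

```text
(no output)
```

View pics/end.png

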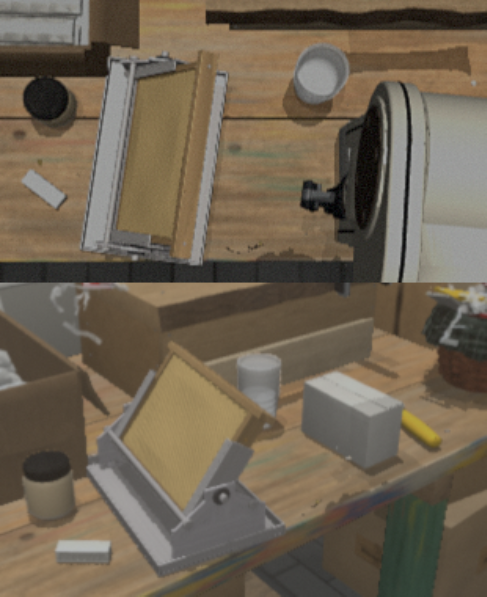

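The final view shows the frame leaning right (bar from about (207,55) to (183,260) in the top half), seated in the cradle, with the other items where they were. I'll check the lean number, then hand in.

Run:
```python
from h import *
c=vision.camera("top")
for p in((215,53),(195,262)): print(st(onz(c,(170+p[0]/1.57,140+p[1]/1.57),.159)).round(1))
print(job.job_done())
```

```text
[ 69.6 125.6 159. ]
[  79.2 -127.7  159. ]
the job is handed in; nothing more can be done
None
```

The frame and cradle now lean fully on the right-hand rest, eased down against the right finger all the way; the arm is clear, the final views show the other items undisturbed, and the job was handed in at about 15 s.

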